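# Lay out the row on the pottery stall

### The job

Take the small iron pot off its deep hook and stand it on the display board exactly midway between the two dark jars that stand there, in line with them. Then stand the metal tea tin on the board at the end of that row, on the outer side of the squat jar, so that all four stand in one straight row with equal spacing from centre to centre. Set both down gently and upright, and leave the jars and everything else where they are.

Things in the scene. Friction and masses are not known exactly. Their poses are not given: they have to be found in the camera images.
- board: fixed flat display board of pale wood on the table, 110 x 760 mm, 12 mm thick; origin at the centre of its underside (table level); y along its length, x across its width, z up. The row stands along its lengthwise centreline (x = 0)
- tall_jar: tall dark stoneware jar, loose, 110 mm high, 76 mm at its widest, standing with its centre on the board's centreline; origin at the centre of its underside, z up
- squat_jar: squat dark stoneware jar, loose, same shape but 75 mm high and 100 mm at its widest, standing with its centre on the board's centreline, 240 to 320 mm from the tall jar, on either side of it; origin at the centre of its underside, z up
- hook_stand: fixed stand with one hook: foot plate 110 x 110 x 12 mm, 8 mm post 85 mm behind the hook's seat (+x of the stand), arm of 8 mm round bar at 250 mm height coming forward to -x of the stand, tip turned up. Origin at table level right below the seat; the hook opens to -x of the stand (roughly to the robot)
- hook_seat (a point): lowest point on top of the hook bar, where the pot's handle hangs, 250 mm above the table
- hook_tip (a point): top of the upturned tip: 34 mm in front (-x of the stand) of the seat and 30 mm higher. With the pot raised 32 to 64 mm from hanging, its bar and lid both clear the hook; it must then move 95 mm to -x of the stand before its belly clears the tip
- pot: round lidded iron pot, 0.5 kg, 96 mm wide, 72 mm high; stiff arch handle of 8 mm bar: legs 45 mm either side (along y), level top bar (along y) with underside 146 mm above the base. On the bar a wooden grip block, 30 (x) by 26 mm (y), 151 to 191 mm above the base. Origin: centre of underside, z up. Starts hung by the bar, hook passing through along x, base 104 mm above the table
- pot_grip (a point): point inside the grip block, 178 mm above the pot's base on its axis, a good TCP height; with the fingers closing along the pot's y they pass either side of the hook
- tin: plain cylindrical metal tea tin, about 0.2 kg, 58 mm in diameter, 95 mm high, standing upright on the table beyond the board; origin at the centre of its underside, z up
- bowl: bystander: white tea bowl, 84 mm across, 48 mm high, on the table; origin at the centre of its underside
- box: bystander: closed dark wooden box, 74 x 104 mm, 48 mm high, on the table; origin at the centre of its underside
- brush: bystander: hand brush, 150 mm long, lying on the table
Mind the look-alikes: they are no part of the job. Leave any blue look-alike of the tin alone.

How it is judged:
By the outcome, as a careful person would: the job done as asked, in the order asked, and still so for the second after the job is handed in, with the robot touching nothing.
It also fails if it takes over 66 s, if anything falls off the work surface, if the arm or the gripper's body presses on something with over 40 N, if the wrist force passes 120 N, or if a joint passes its speed limit or range.

### The arm

A 6-joint arm with a two-finger parallel gripper is mounted at the origin on the work surface. World frame = base frame: x ahead of the robot, y to its left, z up, the work surface at z = 0. Lengths are in m, angles in rad, forces in N, time in s.
With the tool pointing down it reaches from about 0.275 to 0.825 m from the base axis. Payload 4.9 kg.
Tool frame: the origin (TCP) lies between the finger pads, 19 mm behind the fingertips; this is the grasp point; z points along the fingers, y is the line along which they close (so a half turn about z gives the same grasp; the last joint's range is limited). The gripper opens to 85 mm and grips with 20 to 120 N. Pads are 22 mm wide; open, the fingers measure 114 mm over their backs; the gripper's body (76 mm by 85 mm) begins 54 mm behind the grasp point. The pads swing forward as they close: fully open they stand 13 mm farther back than shut.
Start: joints at [-1.384, 0.326, -0.193, 1.052, 0, 1.437], TCP at [0.173, -0.522, 0.25] pointing down, gripper open.
Joint ranges: [-2.65, 2.65], [-0.97, 1.79], [-1.3, 1.35], [-1.93, 2.1], [-1.47, 1.37], [-3.14, 3.14]. Speed limits (rad/s): [2.57, 2.57, 3.14, 3.14, 3.14, 3.14].

### API

Orientations are given as a unit quaternion [w, x, y, z].
In Python, from rig import ctrl, viewer, get_time, get_q, get_qd, get_effort, get_ee_pos, get_tool_rot, get_contact_force, get_torque, get_finger_gap, get_grip_force gives the robot as it stands. Calls block until the motion is done:
- ctrl.move_ptp(position, orientation): joint-space move of the TCP to a pose.
- ctrl.line_to(position, rotation=None, v=0.15): straight line of the TCP; rotation=None keeps the orientation; v is the mean speed in m/s.
- ctrl.move_joints(angles): joint-space move.
- ctrl.grip(opening): finger opening in m; the grip force is fixed at half the most; returns when the fingers have stopped.
- ctrl.sleep(seconds).
- ctrl.ik(position, orientation): joint angles nearest the present ones, or None.
- viewer.read_camera(name): name is "scene" or "top" or "wrist"; returns the picture (384x512x3 uint8, red, green, blue); there is no depth.
- viewer.camera_model(name): a dict with "K" (3x3 intrinsics, pixels), "k1" (the pictures are not rectified: a ray, as slopes to the right and down, at radius r is drawn at 1 + k1 r^2 times it, then the intrinsics apply), "world_from_camera" (4x4, takes a point from camera to world coordinates); the wrist camera has in their place "mount" (4x4, takes a point from camera to tool coordinates, whose origin is the TCP and whose axes are the flange's). Camera axes: x right, y down, z forward; pixel columns grow to the right and rows downward; lengths in m; the calibration is good to about 2 mm. A picture is of the moment at which its call begins: read the wrist's pose just before it. camera_model takes no time and is no camera call.
A pose or a line that the arm cannot do raises ctrl.Unreachable and nothing moves.
- ctrl.finish_job(): hands the job in; it is judged then, once.
Readings, each from a call of its own:
- get_time(): time.
- get_q(): joint angles.
- get_qd(): joint speeds.
- get_effort(): joint torques, N m.
- get_ee_pos(): TCP position.
- get_tool_rot(): TCP orientation.
- get_contact_force(): force on the tool from outside, world axes, zero at the start.
- get_torque(): the same for the moment, N m.
- get_finger_gap(): finger opening in m.
- get_grip_force(): force on a finger pad.
Only numpy, scipy, OpenCV 4.12 (cv2) and the standard library are available. Lean on these libraries where they do the work, as an engineer would, in place of code of your own. Each camera call takes 0.05 s, during which the arm holds its last target. There are 200 camera calls.

## Working session

There is one attempt and no reset: what is moved stays moved. The work goes in short steps, each a Python script; the robot and the scene stay as the last script left them, time stands still between calls to the robot, and variables do not carry over. Pictures are saved under pics/ and viewed, at most 10 in all, crops included, and the job is handed in when it is done.

```bash
ls; mkdir -p pics; python3 - <<'E'
from rig import *
import cv2,numpy as np
np.set_printoptions(precision=4,suppress=True)
for n in("scene","top"):
    im=viewer.read_camera(n);cv2.imwrite(f"pics/{n}0.png",im[:,:,::-1]);m=viewer.camera_model(n);print(n,m)
print(viewer.camera_model("wrist"),get_time(),get_ee_pos(),get_tool_rot())
E
```

```text
pics
scene {'K': array([[456.4171,   0.    , 255.296 ],
       [  0.    , 456.4171, 189.8854],
       [  0.    ,   0.    ,   1.    ]]), 'k1': 0.05082048112584459, 'world_from_camera': array([[ 0.8448,  0.4392, -0.3056,  0.9582],
       [ 0.535 , -0.6983,  0.4756, -0.5586],
       [-0.0045, -0.5653, -0.8249,  1.1546],
       [ 0.    ,  0.    ,  0.    ,  1.    ]])}
top {'K': array([[357.7733,   0.    , 254.2043],
       [  0.    , 357.7733, 196.3197],
       [  0.    ,   0.    ,   1.    ]]), 'k1': -0.01325570038831343, 'world_from_camera': array([[ 0.0242, -0.9848,  0.1723,  0.4235],
       [-0.9996, -0.0219,  0.0152, -0.0052],
       [-0.0112, -0.1726, -0.9849,  1.1347],
       [ 0.    ,  0.    ,  0.    ,  1.    ]])}
{'K': array([[317.0207,   0.    , 258.0266],
       [  0.    , 317.0207, 189.2804],
       [  0.    ,   0.    ,   1.    ]]), 'k1': -0.03893296448838158, 'mount': array([[ 0.0007, -0.9465, -0.3227,  0.0826],
       [ 1.    ,  0.0011, -0.0011,  0.    ],
       [ 0.0014, -0.3227,  0.9465, -0.1237],
       [ 0.    ,  0.    ,  0.    ,  1.    ]])} 0.1 [ 0.1734 -0.5215  0.2493] [-0.0008  0.9872  0.1597 -0.    ]
```

View pics/scene0.png

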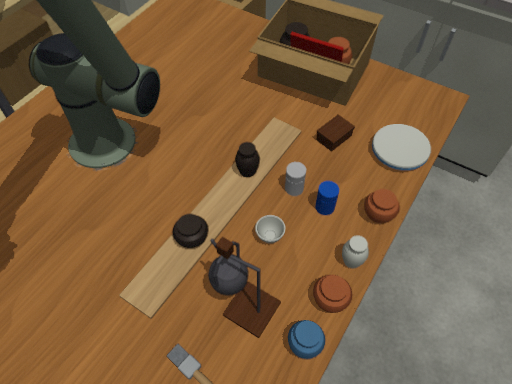

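View pics/top0.png

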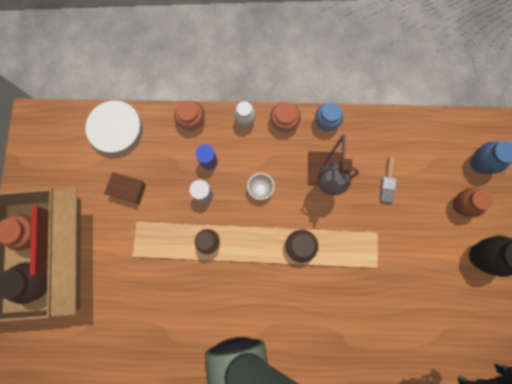

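The scene view shows the tall jar (247,160), squat jar (190,231), pot on its hook (228,272), grey tin (295,178), blue look-alike (327,198), pale lidded jar (356,250) and bowl (270,230). The top view agrees: tall (207,241), squat (301,246), grey tin (200,190), blue (206,156), pale jar (244,112), pot (334,178).

Tin candidates are the grey cylinder, the blue one and the pale necked jar. The grey one fits "plain cylindrical metal". I'll confirm it in a crop and measure roughly.

```bash
cat > h.py <<'E'
from rig import *
import cv2,numpy as np
from scipy.spatial.transform import Rotation as R
np.set_printoptions(precision=4,suppress=True)
def rot(q): return R.from_quat(q,scalar_first=True).as_matrix()
def snap(n):
    m=viewer.camera_model(n)
    if n=="wrist":
        T=np.eye(4);T[:3,:3]=rot(get_tool_rot());T[:3,3]=get_ee_pos();m["W"]=T@m["mount"]
    else: m["W"]=m["world_from_camera"]
    return viewer.read_camera(n),m
def ray(m,uv):
    D=np.array([m["k1"],0,0,0,0.])
    uv=np.asarray(uv,float).reshape(-1,1,2)
    n=cv2.undistortPoints(uv,m["K"],D).reshape(-1,2)
    return m["W"][:3,3],np.c_[n,np.ones(len(n))]@m["W"][:3,:3].T
def onplane(m,uv,z):
    o,d=ray(m,uv); return (o+d*((z-o[2])/d[:,2])[:,None])[:,:2]
def project(m,P):
    P=np.asarray(P,float).reshape(-1,3); W=np.linalg.inv(m["W"])
    return cv2.projectPoints(P,cv2.Rodrigues(W[:3,:3])[0],W[:3,3],m["K"],np.array([m["k1"],0,0,0,0.]))[0].reshape(-1,2)
def blobs(mask,amin=60):
    c,_=cv2.findContours(mask.astype(np.uint8),cv2.RETR_EXTERNAL,cv2.CHAIN_APPROX_NONE)
    return [x for x in c if cv2.contourArea(x)>amin]
def down(yaw): # tool z down, tool x at world angle yaw
    return R.from_matrix(np.c_[[np.cos(yaw),np.sin(yaw),0],[np.sin(yaw),-np.cos(yaw),0],[0,0,-1]]).as_quat(scalar_first=True)
E
python3 - <<'E'
from h import *
im=cv2.imread("pics/scene0.png");cv2.imwrite("pics/crop1.png",cv2.resize(im[110:345,170:400],None,fx=2.5,fy=2.5,interpolation=cv2.INTER_CUBIC))
im,m=snap("top");hsv=cv2.cvtColor(im,cv2.COLOR_RGB2HSV)
for u,v in[(250,240),(170,240),(207,241),(301,246),(334,178),(200,190),(260,187),(320,300)]:print((u,v),hsv[v,u],im[v,u])
for n,u,v,z in[("tall",207,241,.11),("squat",301,246,.08),("tin",200,188,.095),("pot grip",343,140,.29),("pot",334,178,.15),("bowl",260,187,.03),("b1",134,240,.012),("b2",378,250,.012)]:print(n,onplane(m,(u,v),z))
E
```

```text
(250, 240) [ 15 106 218] [218 173 127]
(170, 240) [ 15 107 217] [217 172 126]
(207, 241) [ 10  67 103] [103  85  76]
(301, 246) [ 10  53 102] [102  88  81]
(334, 178) [174  26  97] [97 87 89]
(200, 190) [175   7 222] [222 216 217]
(260, 187) [160   3 227] [227 224 226]
(320, 300) [ 13 145 185] [185 124  80]
tall [[0.4705 0.142 ]]
squat [[ 0.4639 -0.1291]]
tin [[0.6269 0.1723]]
pot grip [[ 0.7168 -0.2072]]
pot [[ 0.6531 -0.2133]]
bowl [[ 0.6469 -0.0057]]
b1 [[0.4725 0.3857]]
b2 [[ 0.4596 -0.3754]]
```

View pics/crop1.png

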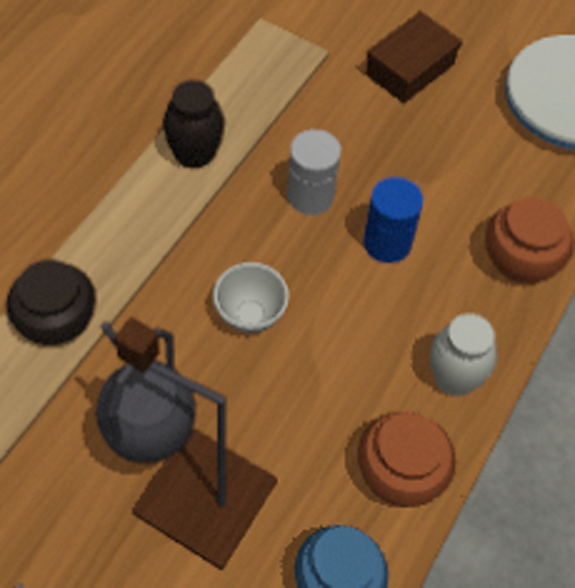

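The crop shows a plain grey cylinder with a lid seam at (313,172), so that is the tin. The blue one is the look-alike. Next I'll take near-vertical wrist views of each target; looking down the axis, an outline centre doesn't depend on height.

```bash
cat > views.py <<'E'
from h import *
import pickle
out={}
for n,x,y,z in[("pot",.655,-.20,.42),("squat",.464,-.129,.27),("tall",.4705,.142,.27),("tin",.627,.172,.25)]:
    try: ctrl.move_ptp([x-.0826,y,z],down(0))
    except ctrl.Unreachable: print(n,"unreach"); continue
    im,m=snap("wrist");out[n]=(im,m);print(n,get_time(),get_ee_pos())
pickle.dump(out,open("v.pkl","wb"))
t=np.vstack([np.hstack([out[a][0] for a in("pot","squat")]),np.hstack([out[a][0] for a in("tall","tin")])])[:,:,::-1]
cv2.imwrite("pics/views.png",cv2.resize(t,(800,600),interpolation=cv2.INTER_AREA))
E
python3 views.py
```

```text
pot 2.15 [ 0.5719 -0.2009  0.4196]
squat 3.1917 [ 0.383  -0.1301  0.2711]
tall 7.85 [0.3879 0.1419 0.27  ]
tin 8.5833 [0.5433 0.1718 0.2499]
```

View pics/views.png

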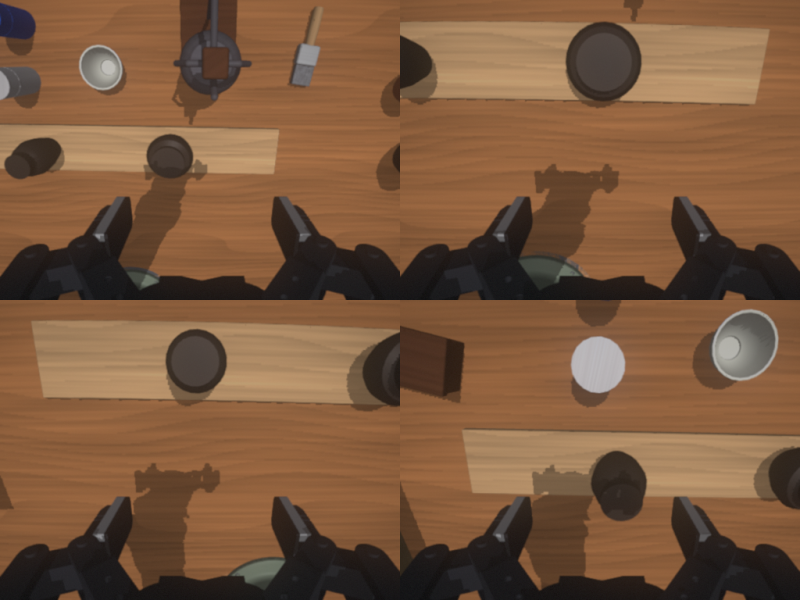

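All four views are usable: grip block at (215,63) in the upper left panel, squat jar (604,61), tall jar (196,361), grey tin (598,364), and the board edges are clear. Now the numbers.

```bash
cat > meas.py <<'E'
from h import *
import pickle
v=pickle.load(open("v.pkl","rb"))
def pick(mask,uv):
    return min(blobs(mask,200),key=lambda c:np.hypot(*(cv2.minEnclosingCircle(c)[0]-np.array(uv))))
def circ(n,mask,uv,z):
    m=v[n][1];c=pick(mask,uv)[:,0,:]
    P=onplane(m,c,z).astype(np.float32)
    e=cv2.fitEllipse(P);(x,y),r=cv2.minEnclosingCircle(P)
    print(n,"ellipse",np.array(e[0]),np.array(e[1]),"encl",np.array([x,y]),2*r,"px",cv2.boundingRect(c));return e[0]
H={k:cv2.cvtColor(a[0],cv2.COLOR_RGB2HSV).astype(int) for k,a in v.items()}
for k,uv in[("squat",(260,78)),("squat",(260,30)),("squat",(260,135)),("tall",(250,78)),("tin",(253,82)),("pot",(275,81)),("pot",(275,60))]:print(k,uv,H[k][uv[1],uv[0]])
def opn(m,k=5):return cv2.morphologyEx(m.astype(np.uint8),cv2.MORPH_OPEN,np.ones((k,k)))
circ("squat",opn(H["squat"][...,2]<80),(260,78),.05)
circ("tall",opn(H["tall"][...,2]<80),(250,78),.07)
circ("tin",opn((H["tin"][...,1]<40)&(H["tin"][...,2]>150)),(253,82),.095)
h=H["pot"];c=pick(opn((h[...,1]>95)&(h[...,2]>40)&(h[...,2]<120)),(275,81))
print("grip px",cv2.minAreaRect(c)); r=cv2.boxPoints(cv2.minAreaRect(c));print(onplane(v["pot"][1],r,.295), onplane(v["pot"][1],[cv2.minAreaRect(c)[0]],.295))
for k,z in(("squat",.012),("tall",.012)):
    s=H[k];b=opn((s[...,2]>150)&(s[...,1]<135)&(s[...,1]>60));c=max(blobs(b),key=cv2.contourArea)[:,0,:]
    Lx=[];m=v[k][1]
    for side,sg in(("near",-1),("far",1)):
        P=onplane(m,c,.012);xm=np.median(P[:,0]);
        cols=np.unique(c[:,0]);E=[]
        for u in cols[8:-8]:
            w=c[c[:,0]==u,1];E.append((u,w.max() if sg<0 else w.min()))
        P=onplane(m,E,.012);
        f=np.polyfit(P[:,1],P[:,0],1)
        for _ in range(5):
            q=abs(np.polyval(f,P[:,1])-P[:,0])<.004;f=np.polyfit(P[q,1],P[q,0],1)
        print(k,side,"x=%.4f*y+%.4f"%tuple(f),q.sum(),len(q))
    P=onplane(m,c,.012);print("y ext",P[:,1].min(),P[:,1].max())
E
python3 meas.py
python3 - <<'E'
import cv2,pickle
im=pickle.load(open("v.pkl","rb"))["pot"][0][:,:,::-1]
cv2.imwrite("pics/pot1.png",cv2.resize(im[0:180,200:340],None,fx=4,fy=3.3*4/3.3)[:600])
E
```

```text
squat (260, 78) [ 8 41 74]
squat (260, 30) [12 96 53]
squat (260, 135) [ 13 137  95]
tall (250, 78) [ 9 52 78]
tin (253, 82) [160   4 183]
pot (275, 81) [ 10 134  84]
pot (275, 60) [ 6 73 70]
squat ellipse [ 0.4667 -0.1323] [0.0975 0.099 ] encl [ 0.4665 -0.1321] 0.10028650611639023 px (213, 28, 95, 102)
tall ellipse [0.4724 0.1493] [0.0733 0.0744] encl [0.4724 0.1492] 0.07538962364196777 px (213, 38, 76, 81)
tin ellipse [0.6245 0.176 ] [0.0566 0.0567] encl [0.6245 0.176 ] 0.05783909186720848 px (219, 47, 69, 72)
grip px ((275.5, 80.5), (39.0, 33.0), 90.0)
[[ 0.6689 -0.2015]
 [ 0.6689 -0.2257]
 [ 0.6412 -0.2265]
 [ 0.6412 -0.2015]] [[ 0.6553 -0.2138]]
squat near x=0.0240*y+0.4162 183 221
squat far x=0.0148*y+0.5230 221 221
y ext -0.10589646965892761 0.16389421330521275
tall near x=0.0192*y+0.4166 350 432
tall far x=0.0202*y+0.5228 430 432
y ext -0.11982729148043714 0.3886294689147297
```

View pics/pot1.png

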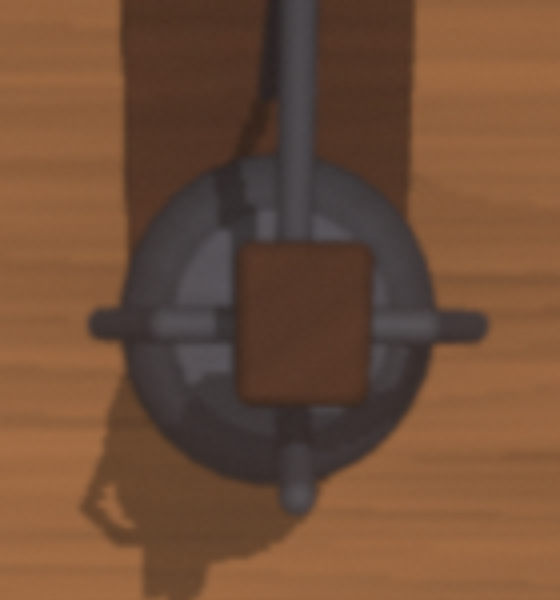

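The pot's yaw is about 0 (bar level in the image, hook along −x). Cross-checks:
- Sizes come out at 100, 75 and 58 mm.
- The jars lie on the board's centreline.
- Jar spacing is 281 mm, inside 240–320.

Now the pot.

```bash
cat > pot.py <<'E'
from h import *
G=np.array([.6553,-.2138]);S=np.array([.4666,-.1322]);T=np.array([.4724,.1492]);M=(S+T)/2
print("mid",M,"tin goal",2*S-M)
q=down(0)
p=get_ee_pos();ctrl.line_to([p[0],p[1],.38],v=.3)
ctrl.move_ptp([*G,.38],q);print(get_time(),get_q())
ctrl.grip(.065)
ctrl.line_to([*G,.283],v=.12);print("at",get_ee_pos(),get_contact_force())
ctrl.grip(0.0);print("gap",get_finger_gap(),get_grip_force(),get_contact_force(),get_time())
ctrl.line_to([*G,.331],v=.08);ctrl.sleep(.2);print("up",get_ee_pos(),get_contact_force(),get_finger_gap())
ctrl.line_to([G[0]-.12,G[1],.331],v=.15);print(get_contact_force(),get_time())
E
python3 pot.py
```

```text
mid [0.4695 0.0085] tin goal [ 0.4637 -0.2729]
13.8417 [-0.4221  0.5864  0.5418  1.5262  0.      2.7192]
at [ 0.6557 -0.214   0.284 ] [-0.7215  0.1801  0.0992]
gap 0.025492067631409557 60.16043543815613 [0.3117 1.0999 4.0049] 15.575
up [ 0.655  -0.2137  0.3302] [ 0.4296 -0.0042 -4.2275] 0.025201473038734323
[ 0.4     0.1436 -3.1931] 17.475
```

Pot is off the hook (about 4 N, gap 25 mm). Joint 6 would hit its limit at yaw 0 over the midpoint, so I'll place it at yaw 0.08.

```bash
cat > place.py <<'E'
from h import *
def touch(x,y,z,zmin,thr=2.5):
    """step down from z until the board takes weight"""
    ctrl.sleep(.3);f0=get_contact_force()[2]
    while z>zmin:
        z-=.001;ctrl.line_to([x,y,z],v=.03);f=get_contact_force()[2]
        if f-f0>thr:break
    print("touch z",z,get_ee_pos(),"df",f-f0,get_time());return z
E
cat > p2.py <<'E'
from place import *
M=np.array([.4695,.0085]);q=down(.08)
ctrl.line_to([*M,.30],q,v=.2);ctrl.line_to([*M,.200],v=.15)
print(get_time(),get_ee_pos(),get_q())
z=touch(*M,.197,.187)
ctrl.grip(.06);print(get_finger_gap(),get_contact_force())
ctrl.line_to([*M,.30],v=.2)
im,m=snap("scene");cv2.imwrite("pics/s2.png",cv2.resize(im[90:330,60:380],None,fx=2,fy=2)[:,:,::-1])
print(get_time())
E
python3 p2.py
```

```text
19.6083 [0.4702 0.0081 0.2007] [-0.1398  0.2219 -0.471   0.8767 -0.      2.9223]
touch z 0.191 [0.4697 0.0085 0.1919] df 9.956868079559023 21.4417
0.060158546750995696 [-0.1556  1.0408 -0.6338]
22.6167
```

View pics/s2.png

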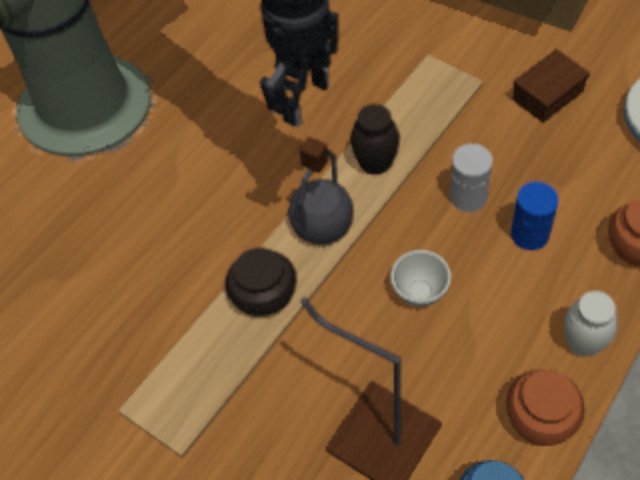

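The image shows the pot standing upright on the board between the jars (pot (322,210), jars (262,281) and (375,140)). I'll check its position from above, then pick up the tin.

```bash
cat > p3.py <<'E'
from place import *
import pickle
M=np.array([.4695,.0085]);q=down(.08)
ctrl.line_to([.4695-.0823,.0085-.0066,.36],q,v=.25);ctrl.sleep(.2)
im,m=snap("wrist");pickle.dump((im,m),open("v2.pkl","wb"));cv2.imwrite("pics/w3.png",im[:,:,::-1])
h=cv2.cvtColor(im,cv2.COLOR_RGB2HSV).astype(int)
uv=project(m,[[*M,.203]])[0]
mk=cv2.morphologyEx(((h[...,1]>95)&(h[...,2]>40)&(h[...,2]<120)).astype(np.uint8),cv2.MORPH_OPEN,np.ones((5,5)))
c=min(blobs(mk,150),key=lambda c:np.hypot(*(cv2.minAreaRect(c)[0]-uv)))
r=cv2.minAreaRect(c);print("grip",uv,r,onplane(m,[r[0]],.203),get_time())
E
python3 p3.py
cat > p4.py <<'E'
from place import *
P=np.array([.6245,.176]);q=down(.5)
ctrl.move_ptp([*P,.25],q);print(get_time(),get_q(),get_ee_pos())
ctrl.grip(.085)
ctrl.line_to([*P,.13],v=.2);ctrl.line_to([*P,.070],v=.1);print(get_ee_pos(),get_contact_force())
ctrl.grip(0.);print("gap",get_finger_gap(),get_grip_force(),get_ee_pos(),get_contact_force(),get_time())
E
python3 p4.py
```

```text
grip [258.4293  81.7366] ((258.0, 82.0), (34.0, 28.0), 90.0) [[0.4693 0.0088]] 23.425
24.625 [ 0.1602  0.5119  0.0955  1.1538 -0.0004  2.8026] [0.6244 0.1753 0.2508]
[0.625  0.1761 0.0706] [-0.4757  0.162   0.2129]
gap 0.05739770804156289 64.27907690405846 [0.6255 0.1761 0.0712] [-1.0976 -0.3791  4.5645] 26.875
```

View pics/w3.png

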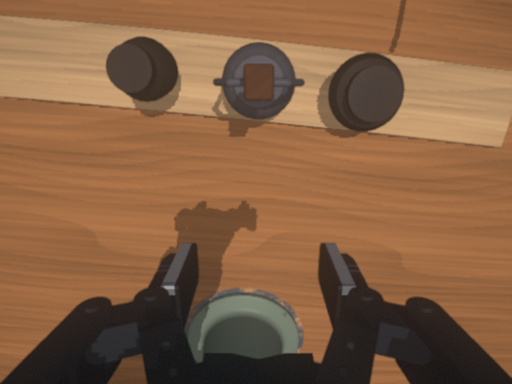

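The wrist view shows the pot at (258,82) centred between the jars at (142,69) and (366,92). It measures (0.4693, 0.0088), within 0.5 mm of the target. The tin is gripped (57 mm gap); now I'll place it.

```bash
cat > p5.py <<'E'
from place import *
import pickle
P=np.array([.6245,.176]);D=np.array([.4637,-.2729])
ctrl.line_to([*P,.10],v=.1);print(get_contact_force(),get_finger_gap())
ctrl.line_to([*P,.33],v=.25)
ctrl.line_to([*D,.33],v=.25);ctrl.line_to([*D,.10],v=.2);ctrl.line_to([*D,.088],v=.06)
print(get_time(),get_ee_pos())
z=touch(*D,.086,.078,1.5)
ctrl.grip(.085);print(get_finger_gap(),get_contact_force())
ctrl.line_to([*D,.16],v=.12)
ctrl.line_to([*(D-[.0826,0]),.25],down(0),v=.2);ctrl.sleep(.2)
im,m=snap("wrist");h=cv2.cvtColor(im,cv2.COLOR_RGB2HSV).astype(int)
mk=cv2.morphologyEx(((h[...,1]<40)&(h[...,2]>150)).astype(np.uint8),cv2.MORPH_OPEN,np.ones((5,5)))
c=min(blobs(mk,300),key=lambda c:np.hypot(*(cv2.minAreaRect(c)[0]-project(m,[[*D,.107]])[0])))
e=cv2.fitEllipse(onplane(m,c[:,0,:],.107).astype(np.float32));print("tin",e)
mk=cv2.morphologyEx((h[...,2]<80).astype(np.uint8),cv2.MORPH_OPEN,np.ones((5,5)))
cv2.imwrite("pics/w5.png",im[:,:,::-1]);print(get_time())
im,m=snap("scene");cv2.imwrite("pics/s5.png",im[:,:,::-1])
im,m=snap("top");cv2.imwrite("pics/t5.png",im[:,:,::-1])
a=np.hstack([cv2.imread("pics/s5.png"),cv2.imread("pics/w5.png")]);cv2.imwrite("pics/f5.png",cv2.resize(a,(800,300),interpolation=cv2.INTER_AREA))
E
python3 p5.py
```

```text
[ 0.839   1.0156 -3.097 ] 0.056963867328223894
32.1 [ 0.4634 -0.2726  0.0877]
touch z 0.08299999999999999 [ 0.4638 -0.273   0.0832] df 2.983102240477029 33.15
0.08505961412518917 [-0.2147 -0.7976  0.6761]
tin ((0.4629644453525543, -0.2729775011539459), (0.05651867389678955, 0.05687544494867325), 59.24372863769531)
35.35
```

View pics/f5.png

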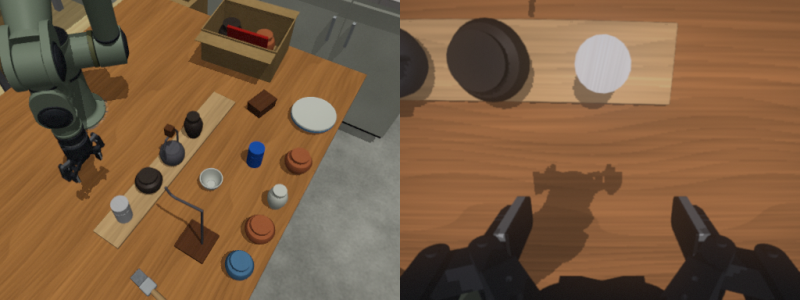

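The picture shows all four standing upright in one row: tall jar (193,124), pot (173,151), squat jar (149,180) and tin (121,208). The tin is within 1 mm of its target, and the gripper is clear. Handing in.

```bash
python3 -c "
from rig import *
print(ctrl.finish_job(),get_time())"
```

```text
the job is handed in; nothing more can be done
the job is handed in; nothing more can be done
```

The job is handed in: the pot stands midway between the jars and the tea tin at the row's end beyond the squat jar, both upright and measured within 1 mm of their targets, with about 36 s of the 66 s used.

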